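Unhook the slide carrier from its barbed drying hook and stand it in the trough

TASK

The white slide carrier hangs to dry on the barbed retaining hook of the steel stand. Take it off the hook by raising it, tilting it to the slope of the hook's upturned tip and backing it off over the barb, feeling your way and never forcing it against the hook, then stand it upright on the floor of the white trough, set down gently, and let go. Leave the petri dishes, the cup and the jar where they are.

Things in the scene. Friction and masses are not known exactly. Their poses are not given: they have to be found in the camera images.
- stand: Fixed steel stand with the barbed hook. Origin on the worktop under its post (12 mm thick, block on top 22 mm wide, 178 mm high). Foot plate 110 (x) x 150 mm, 14 high, y -40 to 110. The hook lies in the plane x = 0 and points along +y of this frame: first a fixed level round rod, 8 mm thick, centre line 165 mm up, from y = 0 to 60 mm. Never load hook or stand above 15 N.
- carrier: White plastic slide carrier, 0.10 to 0.20 kg, origin at the centre of its underside, z up when upright. Tray foot 76 (x) x 56 (y) x 24 mm with fixed slides up to 30 mm. From its middle rises a handle plate 12 mm thick (faces to +y, -y), 56 mm wide, 152 mm high. At the start it hangs upright by its eye on the level rod, 35 to 45 mm out from the post, square to the rod within 0.05 rad.
- carrier_grip (a point): Middle of the carrier's grip tab, where to hold it, 135 mm above the carrier's origin (tab 12 mm thick along y, 28 mm wide along x, top 17 mm higher).
- trough: Fixed white ceramic open trough, outside 100 (x) x 80 (y) x 32 mm high, walls and floor 4 mm. Origin on the worktop under its centre. The carrier's foot fits with 8 mm to spare each side when the carrier's x lies along the trough's x, either way round; standing in it the carrier's origin is 4 mm above the worktop.
- dish: Bystander: two stacked glass petri dishes, 94 mm across, 36 mm high, origin at the centre of the underside.
- beaker_cup: Bystander: clear plastic cup, 62 mm across, 58 mm high, origin at the centre of the underside.
- jar: Bystander: sample jar with a red screw cap, 48 mm across, 70 mm high, origin at the centre of the underside.
- knuckle (a point): Point fixed to the stand (y = 60 mm, 165 mm up; axes as the stand's) where the level rod ends in a stiff knuckle, 10 mm round, 12 mm wide (x). It carries the hook end, which is turned about this point (axis x) by an unknown angle up to 0.22 rad (13 degrees) up or down from level. That angle is not reported: feel or see it. The knuckle slips at about 20 N.
- hook_root (a point): Same point as the knuckle, for the hook end's shape: 55 mm straight 8 mm round rod on from here, then 42 mm (plus round nose) bent up 35 degrees from the straight part. Barb: 4 mm wire from the nose back along the upper side to a free tip 22 mm past the bend, 10 mm above the bent rod's centre line. Square to the bent rod the hook spans 4 mm below to 12 mm above that line.
- carrier_eye (a point): Centre of the rectangular eye through the handle plate along y, 80.25 mm above the carrier's origin, 54.75 mm below the grip point. The eye is 32 mm wide (x), 19.5 mm high, 12 mm deep (y). Upright it cannot pass the barb; with the plate tilted square to the bent rod (top leaning back over the post) it passes with 3.5 mm to spare in all.
Mind the look-alikes: they are no part of the job. Leave any green or turquoise look-alike of the carrier alone.

How it is judged (in metres and radians):
On the way:
1. the carrier is held in the fingers clear of the hook, its grip tab's middle more than 190 mm out from the post along the hook's direction, not touching the stand (y of carrier_grip in the frame of stand above 0.19 m and contact force between carrier and stand below 0.1 N and contact force between the fingers and carrier above 0.5 N and height (world z) of carrier_grip above 0.16 m), for 0.1 s.
At the end, for the whole second after the job is handed in: The carrier stands upright (within 0.08 rad) and at rest on the trough's floor, its origin within 10 mm of the trough's centre along each of the trough's sides and no more than 4 mm above the floor, released by the fingers (x of carrier in the frame of trough between -0.01 and 0.01 m and y of carrier in the frame of trough between -0.01 and 0.01 m and z of carrier in the frame of trough below 0.008 m and angle between carrier's own z axis and vertical below 0.08 rad and linear speed of carrier below 0.02 m/s and contact force between the fingers and carrier below 0.1 N and contact force between carrier and trough above 0.3 N); the robot touches nothing.
It fails at once if the carrier is forced against the hook or stand with more than 15 N (contact force between carrier and stand above 15 N).
It fails at once if the robot pushes on the stand with more than 15 N (contact force between any of the fingers, the arm and stand above 15 N).
It fails at once if the carrier is set down or dropped hard: more than 60 N on the trough (contact force between carrier and trough above 60 N).
It fails at once if a bystander (petri dishes, cup, jar) is moved by more than 20 mm (distance of any of dish, beaker_cup, jar from where it was at the start of the episode above 0.02 m).
It also fails if it takes over 58 s, if anything falls off the work surface, if the arm or the gripper's body presses on something with over 40 N, if the wrist force passes 120 N, or if a joint passes its speed limit or range.

ROBOT

A 6-joint arm with a two-finger parallel gripper is mounted at the origin on a cart in front of the work surface, level with it; the furniture and walls round the work are solid. World frame = base frame: x ahead of the robot, y to its left, z up, the work surface at z = 0. Lengths are in mm, angles in rad, forces in N, time in s.
With the tool pointing down it reaches from about 350 to 875 mm from the base axis. Payload 4.2 kg.
Tool frame: the origin (TCP) lies midway between the tips of the shut fingers; the grasp point (between the pads) lies robot.grasp_offset behind it (robot.grasp_offset is the distance from the TCP to the grasp point, in mm); z points along the fingers, y is the line along which they close (so a half turn about z gives the same grasp; the last joint's range is limited). The gripper opens to 85 mm and grips with 20 to 120 N. Pads are 22 mm wide; open, the fingers measure 114 mm over their backs; the gripper's body (76 mm by 85 mm) begins 54 mm behind the grasp point. The pads swing forward as they close: fully open they stand 13 mm farther back than shut.
Start: joints at [1.409, 0.385, 0.008, 0, -1.194, -0.259], TCP at [255.273, 570.469, 231.312] pointing down, gripper open.
Joint ranges: [-3.14, 3.14], [-1.21, 2.06], [-1.07, 1.41], [-3.16, 2.05], [-2.99, -0.16], [-3.1, 3.1]. Speed limits (rad/s): [2.79, 2.79, 3.14, 3.14, 3.14, 3.14].

INTERFACE

Orientations are given as a rotation vector (axis times angle).
In Python, from workcell import robot gives the robot as it stands.
- The arm moves only by the shell command python3 -m jog 'ROWS' [FORCE]. ROWS is JSON, a list that holds one entry, the list of rows, each a list of 7 numbers: the closure in counts, from 0 (fully open) to 255 (shut), then the shift along the tool's x, y, z in cm, then the turn, a rotation vector about the tool's x, y, z in rad. In form: [[[hand, x, y, z, ax, ay, az], ...]]. A call has 1 to 10 rows; each row shifts and turns the commanded pose from where the row before left it, along the tool's axes as they then stand; what a row does not reach is not made up. A row lasts 1/8 s, in which the tool goes at most 62.5 mm and 10.7 degrees, less where a joint would pass 70% of its speed; a pose out of reach is approached as far as the arm can. A call with a gripper value outside its range is refused whole. The fingers move at their own pace and stop on an object; FORCE is the grip in N (left out, the last holds). Time passes only in rows, so rows that do not move let the fingers close. It gives the time, the measured TCP pose, the force, the opening and the grip force at its end, in the units of the state.
- robot.get_state(): the state, without advancing time (a new reading comes with each control period).
- robot.capture(name): name is "scene" or "top" or "wrist"; returns the picture (480x640x3 uint8, red, green, blue); there is no depth.
- robot.calibration(name): a dict with "fov_y" (degrees; the focal length in pixels is half the picture's height over the tangent of half this angle, whatever the lens; pixels are square), "cx", "cy" (the principal point, pixels), "k1" (the pictures are not rectified: a ray, as slopes to the right and down, at radius r is drawn at 1 + k1 r^2 times it, then the intrinsics apply), "position" and "attitude" of the camera in the world. Camera axes: x right, y down, z forward; pixel columns grow to the right and rows downward; lengths in mm; the calibration is good to about 2 mm. A picture is of the moment at which its call begins: read the wrist's pose just before it. calibration takes no time and is no camera call; for the wrist camera it gives the pose at the moment of the call.
- robot.sign_off(): hands the job in; it is judged then, once.
The state is a dict: "time_s": time; "qpos": joint angles; "qd": joint speeds; "tau": joint torques, N m; "tcp_pos": TCP position; "eef_rot": TCP orientation; "wrist_force": force on the tool from outside, world axes, zero at the start; "ft_torque": the same for the moment, N m; "opening": opening from 0.0 (shut) to 1.0 (fully open); "grip_force": force on a finger pad.
Only numpy, scipy, OpenCV 4.12 (cv2) and the standard library are available. Lean on these libraries where they do the work, as an engineer would, in place of code of your own. Each camera call takes 0.05 s, during which the arm holds its last target. There are 200 camera calls.

## Working session

There is one attempt and no reset: what is moved stays moved. The work goes in short steps, Python scripts to look and compute and a shell command to move; the robot and the scene stay as the last step left them, time stands still between calls to the robot, and variables do not carry over. Pictures are saved under pics/ and viewed, at most 10 in all, crops included, and the job is handed in when it is done.

```bash
ls; mkdir -p pics; python3 - <<'E'
from workcell import robot
import cv2,json
for n in("scene","top","wrist"):
    c=robot.calibration(n);print(n,c)
    cv2.imwrite(f"pics/{n}0.png",robot.capture(n)[:,:,::-1])
print(robot.get_state(),robot.grasp_offset)
E
```

```text
pics
scene {'fov_y': 51.494012757314366, 'cx': 320.7910466955503, 'cy': 241.65360219373085, 'k1': -0.10273865193800069, 'position': array([ -40.43717748, -792.64657818,  556.30723657]), 'attitude': array([-1.90437118,  0.59527017, -0.43254998])}
top {'fov_y': 47.6035543134497, 'cx': 317.7016120144401, 'cy': 236.77906459772728, 'k1': -0.16769671045233336, 'position': array([3.46673121e+02, 6.22785331e-03, 1.14947067e+03]), 'attitude': array([-2.19631622,  2.01095515, -0.22275454])}
wrist {'fov_y': 71.03904665712564, 'cx': 318.2151596368278, 'cy': 245.87451668075286, 'k1': -0.04623026029178446, 'position': array([330.922716  , 534.87622144, 372.78754669]), 'attitude': array([ 1.59433403, -2.46399746, -0.40680246])}
{'time_s': 0.15, 'qpos': array([ 1.40858911e+00,  3.85357505e-01,  6.95865463e-03, -3.48609579e-04,
       -1.19400150e+00, -2.58608686e-01]), 'qd': array([-0.00045615, -0.00368211,  0.00336247,  0.00202102,  0.00124738,
       -0.00018579]), 'tau': array([ 1.70215171e-04, -3.92678618e+01,  1.88582808e+01,  4.18863550e+00,
       -3.42612562e-03, -6.19368492e-06]), 'tcp_pos': array([255.11940495, 570.08557544, 230.49432057]), 'eef_rot': array([ 3.07068305e+00, -6.56008946e-01, -3.86829069e-04]), 'wrist_force': array([-0.11655395,  0.14135635,  0.9652201 ]), 'ft_torque': array([ 0.00435044, -0.00784875, -0.02265517]), 'grip_force': 0.0, 'opening': 1.003412795732706} 18.700000000000003
```

View pics/scene0.png

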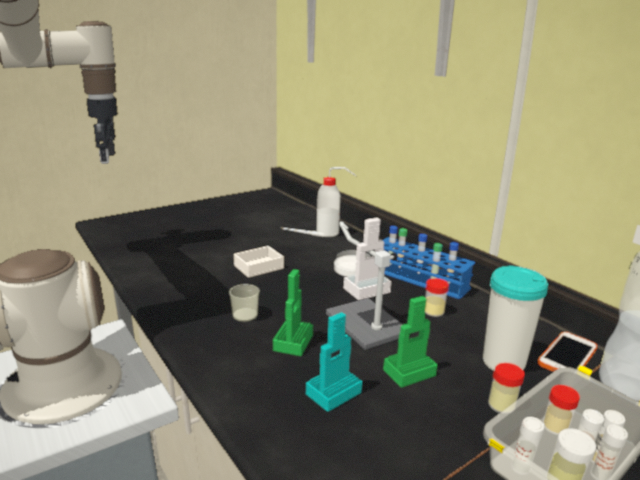

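View pics/top0.png

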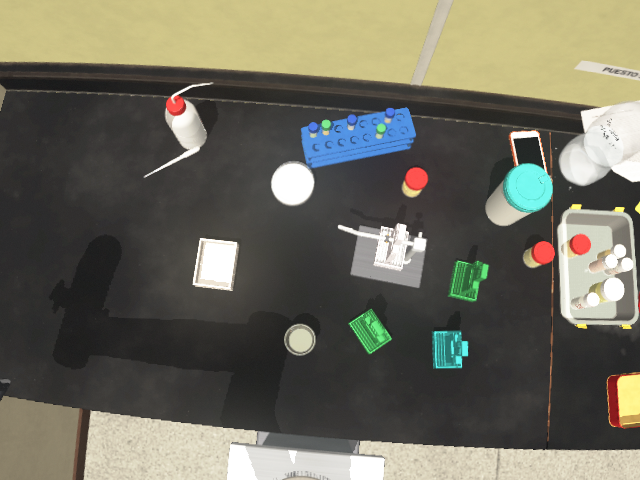

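The scene view shows the white carrier on the stand's hook at about (370,260), the trough at (258,261), and the green and turquoise decoys in front. In the top view the foot plate is at (388,257), the hook tip at about (342,229) and the trough at (216,264).

```bash
cat > h.py <<'E'
import numpy as np,cv2
from workcell import robot
from scipy.spatial.transform import Rotation as R
def K(c):
    f=240/np.tan(np.radians(c['fov_y'])/2); return np.array([[f,0,c['cx']],[0,f,c['cy']],[0,0,1]])
def ray(c,p):
    u=cv2.undistortPoints(np.array([[p]],float),K(c),np.array([c['k1'],0,0,0,0]))[0,0]
    return np.array(c['position']),R.from_rotvec(c['attitude']).apply([u[0],u[1],1])
def onplane(c,p,z):
    o,d=ray(c,p); return o+d*(z-o[2])/d[2]
def onvert(c,p,q,n):  # plane through q normal n
    o,d=ray(c,p); n=np.array(n); return o+d*(n@(np.array(q)-o))/(n@d)
def proj(c,X):
    Rm=R.from_rotvec(c['attitude']).inv(); X=Rm.apply(np.atleast_2d(X)-c['position'])
    return cv2.projectPoints(X.reshape(-1,1,3),np.zeros(3),np.zeros(3),K(c),np.array([c['k1'],0,0,0,0]))[0][:,0]
def tri(c1,p1,c2,p2):
    a,d=ray(c1,p1);b,e=ray(c2,p2); s=np.linalg.lstsq(np.c_[d,-e],b-a,rcond=None)[0]
    P,Q=a+d*s[0],b+e*s[1]; return (P+Q)/2,np.linalg.norm(P-Q)
E
python3 - <<'E'
import cv2,numpy as np
t=cv2.imread('pics/top0.png');s=cv2.imread('pics/scene0.png')
a=cv2.resize(t[215:295,330:435],(788,600),interpolation=cv2.INTER_CUBIC)  # 7.5x
b=cv2.resize(s[205:355,310:430],(480,600),interpolation=cv2.INTER_CUBIC) #4x... 
cv2.imwrite('pics/za.png',a);cv2.imwrite('pics/zb.png',b)
from h import *
c=robot.calibration('top')
m=(cv2.inRange(t,(165,175,190),(255,255,255)))
for nm,roi,z in(('trough',(180,225,250,300),32),):
    k=np.zeros_like(m);x0,y0,x1,y1=roi;k[y0:y1,x0:x1]=m[y0:y1,x0:x1]
    cs=max(cv2.findContours(k,0,2)[0],key=cv2.contourArea)
    P=np.array([onplane(c,p[0].astype(float),z)[:2] for p in cs],np.float32)
    print(nm,cv2.minAreaRect(P))
E
```

```text
trough ((514.6080322265625, 225.59226989746094), (83.20169830322266, 103.35006713867188), 89.10807800292969)
```

View pics/za.png

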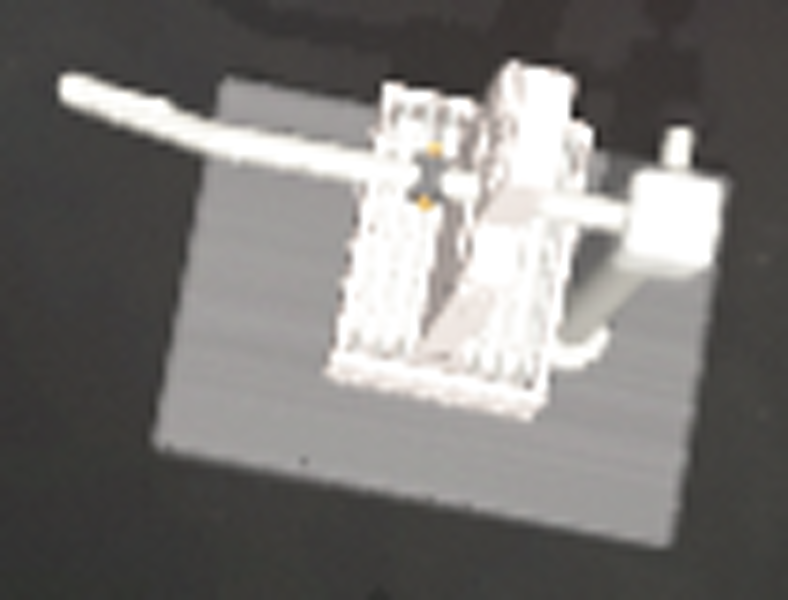

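View pics/zb.png

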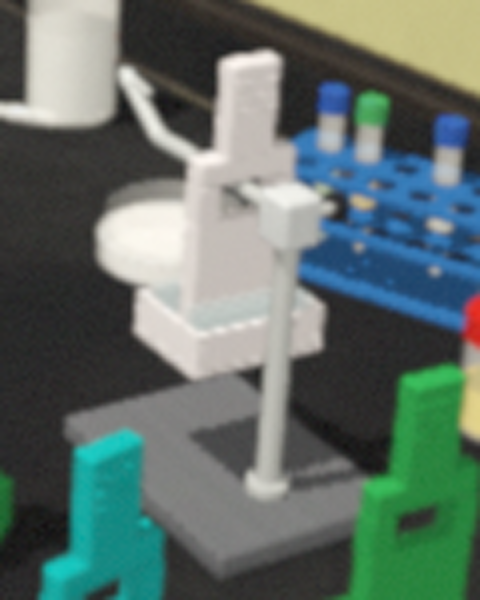

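```bash
cat >> h.py <<'E'
def up(p,s,o): return (np.array(p)+.5)/s-.5+np.array(o)
E
python3 - <<'E'
from h import *
c=robot.calibration('top');s=robot.calibration('scene')
P=np.array([onplane(c,up(p,7.5,(330,215)),14)[:2] for p in((228,77),(152,445),(668,548),(728,175))])
print('plate',P.round(1),[np.linalg.norm(P[i]-P[i-1]).round(1) for i in range(4)])
# corners: +x+y, -x+y, -x-y, +x-y
ey=(P[0]+P[1]-P[2]-P[3]);ey/=np.linalg.norm(ey); ex=np.array([ey[1],-ey[0]])
ctr=P.mean(0); O=ctr-ey*35; print('O',O,'yaw of ey',np.arctan2(ey[1],ey[0]),'x edge check',(P[0]+P[3]-P[1]-P[2])/220,ex)
X=np.r_[ex,0]
def st(p): d=np.array(p)-np.r_[O,0]; return np.array([d[:2]@ex,d[:2]@ey,d[2]]).round(1)
# block top in top view z=178, post base scene
print('block top ctr',st(onplane(c,up((680,215),7.5,(330,215)),178)))
for nm,p in dict(nose=(124,72),bend=(155,132),rod2=(190,155),).items():
    print(nm,st(onvert(s,up(p,4,(310,205)),np.r_[O,0],X)))
for nm,p in dict(nose=(66,87),).items(): print('top nose',st(onvert(c,up(p,7.5,(330,215)),np.r_[O,165]+55*0,X)))
# carrier tab
for nm,p in dict(tl=(520,65),tr=(572,75)).items(): print(nm,st(onplane(c,up(p,7.5,(330,215)),222)))
E
```

```text
plate [[ 628.8  -72. ]
 [ 520.8  -58.2]
 [ 504.  -205.5]
 [ 612.9 -217.5]] [np.float64(146.4), np.float64(108.9), np.float64(148.3), np.float64(109.5)]
O [ 562.7269137  -173.08748619] yaw of ey 1.459482531575941 x edge check [ 0.98598438 -0.11664141] [ 0.99381101 -0.11108406]
block top ctr [  0.8  -1.5 178. ]
nose [  0.  153.1 184.6]
bend [  0.  120.3 162.4]
rod2 [  0.   86.9 162.2]
top nose [  0.  152.1 187.9]
tl [ 18.2  48.3 222. ]
tr [ 18.3  35.8 222. ]
```

```bash
cat >> h.py <<'E'
np.set_printoptions(suppress=True,precision=3)
O=np.array([562.7,-173.1,0]);YA=1.4595
EY=np.array([np.cos(YA),np.sin(YA),0]);EX=np.array([EY[1],-EY[0],0]);EZ=np.array([0,0,1.])
S=np.c_[EX,EY,EZ]
def w(p): return O+S@np.array(p,float)
def st(p): return S.T@(np.array(p)-O)
def rows(path,s=None,p0=None,r0=None):
    """path: list of (pos,Rotation,n): deltas in tool axes (cm, rad)"""
    if p0 is None: q=s or robot.get_state(); p0=q['tcp_pos'];r0=R.from_rotvec(q['eef_rot'])
    for p,r,n in path:
        rv=(r0.inv()*r).as_rotvec();P0,R0=p0,r0
        for i in range(n):
            p1=P0+(p-P0)*(i+1)/n; r1=R0*R.from_rotvec(rv*(i+1)/n)
            print(np.r_[r0.inv().apply(p1-p0)/10,(r0.inv()*r1).as_rotvec()].round(3).tolist()); p0,r0=p1,r1
        print('--',p0.round(1))
def toolrot(sg=1,tilt=0,yaw=0):
    # tool z down, y=sg*EY ; tilt>0: top leans to -EY
    r=R.from_matrix(np.c_[np.cross(sg*EY,-EZ),sg*EY,-EZ])
    return R.from_rotvec(EX*tilt)*R.from_rotvec(EZ*yaw)*r
E
python3 - <<'E'
from h import *
s=robot.get_state();print(R.from_rotvec(s['eef_rot']).as_matrix())
r0=R.from_rotvec(s['eef_rot'])
for sg in(1,-1): print(sg,(r0.inv()*toolrot(sg)).as_rotvec())
u=R.from_rotvec(EX*.6).apply(EZ);print('lean',st(O+u))
g=w([0.5,42,300]); 
a=[ -1,1][np.linalg.norm((r0.inv()*toolrot(1)).as_rotvec())<1.6]
print('sg',a); rows([(np.r_[s['tcp_pos'][:2],300],r0,2),(g,toolrot(a),15)],s)
E
```

```text
[[ 0.913 -0.409 -0.001]
 [-0.409 -0.913 -0.002]
 [ 0.     0.002 -1.   ]]
1 [ 0.    -0.002  2.832]
-1 [ 0.002  0.    -0.31 ]
lean [ 0.    -0.565  0.825]Traceback (most recent call last):
  File "<stdin>", line 7, in <module>
TypeError: list indices must be integers or slices, not numpy.bool
```

```bash
python3 - <<'E'
from h import *
s=robot.get_state();r0=R.from_rotvec(s['eef_rot'])
rows([(np.r_[s['tcp_pos'][:2],310],toolrot(-1),3),(w([0.5,42,310]),toolrot(-1),16)],s)
E
```

```text
[0.0, 0.004, -2.65, 0.001, 0.0, -0.103]
[0.0, 0.003, -2.65, 0.001, 0.0, -0.103]
[-0.0, 0.001, -2.65, 0.001, 0.0, -0.103]
-- [255.1 570.1 310. ]
[2.43, 4.14, 0.0, 0.0, -0.0, -0.0]
[2.43, 4.14, 0.0, 0.0, -0.0, 0.0]
[2.43, 4.14, 0.0, 0.0, -0.0, 0.0]
[2.43, 4.14, 0.0, 0.0, -0.0, -0.0]
[2.43, 4.14, 0.0, 0.0, -0.0, 0.0]
[2.43, 4.14, 0.0, 0.0, -0.0, 0.0]
[2.43, 4.14, 0.0, 0.0, -0.0, -0.0]
[2.43, 4.14, 0.0, 0.0, -0.0, -0.0]
[2.43, 4.14, 0.0, 0.0, -0.0, 0.0]
[2.43, 4.14, 0.0, 0.0, -0.0, 0.0]
[2.43, 4.14, 0.0, 0.0, -0.0, 0.0]
[2.43, 4.14, 0.0, 0.0, -0.0, 0.0]
[2.43, 4.14, 0.0, 0.0, -0.0, -0.0]
[2.43, 4.14, 0.0, 0.0, -0.0, 0.0]
[2.43, 4.14, 0.0, 0.0, -0.0, 0.0]
[2.43, 4.14, 0.0, 0.0, -0.0, -0.0]
-- [ 567.9 -131.4  310. ]
```

```bash
python3 -m jog '[[[0,0,0,-2.65,0,0,-0.103],[0,0,0,-2.65,0,0,-0.103],[0,0,0,-2.65,0,0,-0.103],[0,2.43,4.14,0,0,0,0],[0,2.43,4.14,0,0,0,0],[0,2.43,4.14,0,0,0,0],[0,2.43,4.14,0,0,0,0],[0,2.43,4.14,0,0,0,0],[0,2.43,4.14,0,0,0,0],[0,2.43,4.14,0,0,0,0]]]'
python3 -m jog '[[[0,2.43,4.14,0,0,0,0],[0,2.43,4.14,0,0,0,0],[0,2.43,4.14,0,0,0,0],[0,2.43,4.14,0,0,0,0],[0,2.43,4.14,0,0,0,0],[0,2.43,4.14,0,0,0,0],[0,2.43,4.14,0,0,0,0],[0,2.43,4.14,0,0,0,0],[0,2.43,4.14,0,0,0,0]]]'
python3 - <<'E'
from h import *
robot.get_state();c=robot.calibration('wrist');I=robot.capture('wrist');s=robot.get_state()
print(s['qpos'],s['tcp_pos'],st(s['tcp_pos']));print(c['position'],c['attitude'])
cv2.imwrite('pics/w1.png',I[:,:,::-1])
E
```

```text
time_s: 1.4
tcp_pos: [392.2, 261.9, 310.7]
eef_rot: [3.137, -0.175, -0.0]
wrist_force: [0.4, -0.9, -0.8]
opening: 1.0
grip_force: 0.0
time_s: 2.52
tcp_pos: [568.0, -132.7, 310.5]
eef_rot: [-3.136, 0.176, 0.001]
wrist_force: [0.5, -0.4, 0.2]
opening: 1.001
grip_force: 0.0
[ 0.042  0.275  0.042  0.002 -1.339  1.413] [ 569.69  -136.771  309.576] [  2.912  36.88  309.576]
[ 650.608 -143.44   452.88 ] [ 1.933 -2.164 -0.36 ]
```

View pics/w1.png

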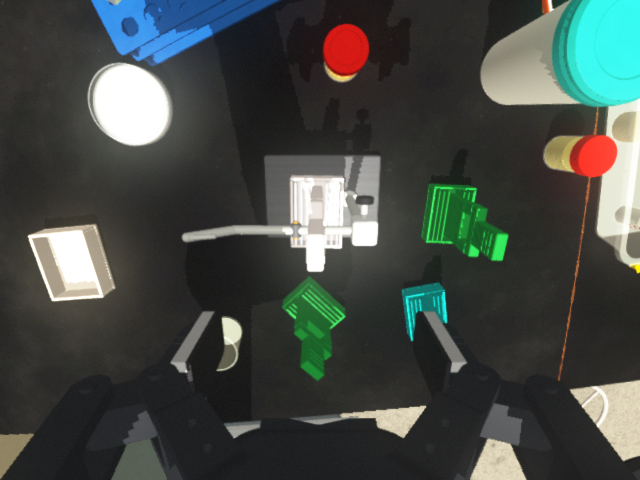

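The wrist view shows the stand plate at (322,197), the hook from the block at (365,233) to the nose at (187,237), the carrier's tab at (316,255), and the trough at (72,262). I'll zoom in for exact points.

```bash
python3 - <<'E'
import cv2
t=cv2.imread('pics/w1.png')
cv2.imwrite('pics/zw1.png',cv2.resize(t[150:300,180:390],None,fx=3.8,fy=3.8,interpolation=cv2.INTER_CUBIC))
E
```

```text
(no output)
```

View pics/zw1.png

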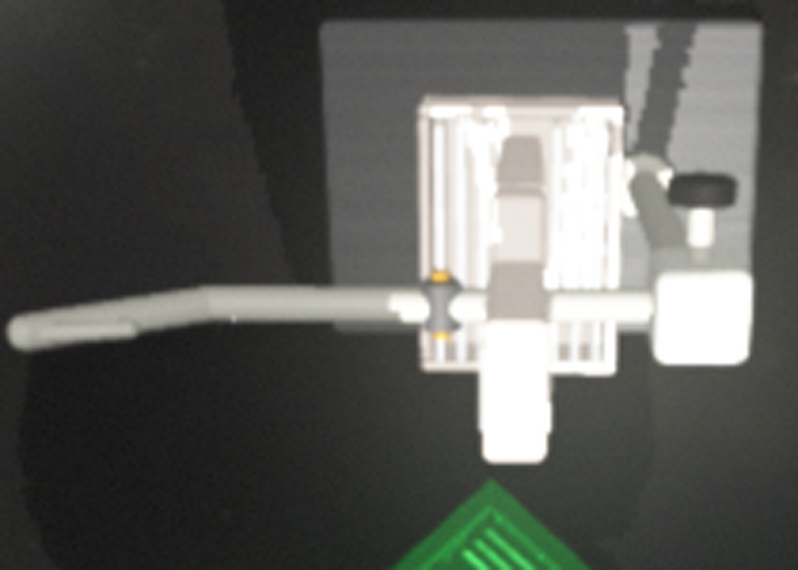

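```bash
python3 - <<'E'
from h import *
c=dict(fov_y=71.03904665712564,cx=318.2151596368278,cy=245.87451668075286,k1=-0.04623026029178446,position=np.array([650.608,-143.44,452.88]),attitude=np.array([1.933,-2.164,-.36]))
u=lambda p:up(p,3.8,(180,150))
for nm,p,z in(('block',(702,317),178),('knuckle',(441,305),165),('rodA',(640,307),165),('rodB',(560,307),165),('tabtop',(516,392),231),('tabF',(516,462),231),('tabL',(485,392),231),('tabR',(548,392),231),('plate++',(321,22),14),('plate+-',(762,24),14)):
    P=onplane(c,u(p),z);print(nm,P.round(1),st(P).round(1))
cs=robot.calibration('scene')
print('block expected scene zb px',(proj(cs,[w([0,0,178]),w([0,60,165]),w([0,115,165]),w([0,152.7,191]),w([0,0,14])])-[310,205])*4)
s=robot.get_state();print(s['tcp_pos'],robot.calibration('wrist')['position'])
for p in((200,300),(15,330),(320,304)): print(st(onvert(c,u(p),O,EX)))
# trough via wrist pic
I=cv2.imread('pics/w1.png');m=cv2.inRange(I,(120,120,120),(255,255,255));k=np.zeros_like(m);k[215:310,20:125]=m[215:310,20:125]
cc=max(cv2.findContours(k,0,2)[0],key=cv2.contourArea);print(cv2.boundingRect(cc))
P=np.array([onplane(c,q[0].astype(float),32)[:2] for q in cc],np.float32);print(cv2.minAreaRect(P))
E
```

```text
block [ 564.5 -173.   178. ] [  1.8   0.3 178. ]
knuckle [ 570.2 -113.9  165. ] [  0.9  59.7 165. ]
rodA [ 564.5 -160.2  165. ] [  0.4  13.1 165. ]
rodB [ 566.6 -141.5  165. ] [  0.4  31.8 165. ]
tabtop [ 570.5 -132.2  231. ] [  3.2  41.5 231. ]
tabF [ 556.6 -130.6  231. ] [-10.8  41.6 231. ]
tabL [ 571.2 -126.5  231. ] [  3.2  47.3 231. ]
tabR [ 569.9 -138.   231. ] [  3.2  35.6 231. ]
plate++ [630.1 -71.6  14. ] [ 55.7 108.4  14. ]
plate+- [ 612.9 -217.9   14. ] [ 54.8 -38.9  14. ]
block expected scene zb px [[291.408 187.879]
 [218.444 167.448]
 [159.119 129.398]
 [123.328  59.475]
 [266.07  484.557]]
[ 569.69  -136.771  309.576] [ 652.274 -147.519  451.956]
[  0.    118.441 157.113]
[  0.    154.381 181.269]
[  0.     88.828 160.82 ]
(28, 225, 87, 77)
((519.5265502929688, 215.23822021484375), (103.32968139648438, 106.9378890991211), 88.853271484375)
```

```bash
python3 -m jog '[[[60,0,0,0,0,0,0],[60,0,0,0,0.14,0,0],[60,0,0,0,0.14,0,0],[60,0,0,0,0.14,0,0],[60,0,0,0,0.14,0,0],[60,0,0,0,0,0,0]]]'
python3 -c "
from h import *
s=robot.get_state();print(s['qpos'],s['tcp_pos'],R.from_rotvec(s['eef_rot']).as_matrix())"
python3 -m jog '[[[60,0,0,0,-0.14,0,0],[60,0,0,0,-0.14,0,0],[60,0,0,0,-0.14,0,0],[60,0,0,0,-0.14,0,0],[60,0,0,0,0,0,0],[60,0,0,0,0,0,0]]]'
python3 - <<'E'
from h import *
s=robot.get_state();print(s['tcp_pos'],s['qd'],s['wrist_force'])
rows([(w([1.5,41.5,240]),toolrot(-1),2),(w([1.5,41.5,195]),toolrot(-1),1)],s)
E
```

```text
time_s: 3.32
tcp_pos: [567.3, -131.9, 309.8]
eef_rot: [-2.577, 0.148, -0.04]
wrist_force: [-0.0, 0.4, 1.2]
opening: 0.765
grip_force: 0.0
[-0.264  0.354  0.247 -0.553 -1.561  1.753] [ 567.308 -131.945  309.814] [[ 0.993 -0.098  0.059]
 [-0.114 -0.841  0.528]
 [-0.002 -0.532 -0.847]]
time_s: 4.08
tcp_pos: [567.8, -130.0, 311.4]
eef_rot: [-3.136, 0.173, -0.002]
wrist_force: [-0.5, -0.3, 0.5]
opening: 0.763
grip_force: 0.0
[ 567.775 -130.026  311.376] [-0.03   0.009  0.012 -0.002  0.001  0.   ] [-0.47  -0.268  0.519]
[0.058, 0.097, 3.569, -0.001, -0.001, 0.001]
[0.06, 0.096, 3.569, -0.001, -0.001, 0.001]
-- [ 568.8 -132.   240. ]
[-0.0, -0.0, 4.5, 0.0, -0.0, -0.0]
-- [ 568.8 -132.   195. ]
```

```bash
python3 -m jog '[[[60,0.1,0.06,3,0,0,0],[60,0,0,3,0,0,0],[60,0,0,2.5,0,0,0],[60,0,0,2,0,0,0],[60,0,0,1,0,0,0],[60,0,0,0,0,0,0],[60,0,0,0,0,0,0]]]'
python3 - <<'E'
from h import *
s=robot.get_state();print(s['tcp_pos'],st(s['tcp_pos']),s['wrist_force'])
E
```

```text
time_s: 4.95
tcp_pos: [569.3, -132.2, 196.9]
eef_rot: [3.137, -0.176, 0.003]
wrist_force: [1.1, -0.7, 0.1]
opening: 0.765
grip_force: 0.0
[ 569.339 -132.186  196.887] [  2.054  41.399 196.887] [ 1.086 -0.717  0.106]
```

```bash
python3 -m jog '[[[130,0,0,0.15,0,0,0],[180,0,0,0,0,0,0],[210,0,0,0,0,0,0],[230,0,0,0,0,0,0],[255,0,0,0,0,0,0],[255,0,0,0,0,0,0],[255,0,0,0,0,0,0]]]' 50
python3 - <<'E'
from h import *
for i in range(1):
    s=robot.get_state();print(s['tcp_pos'],st(s['tcp_pos']),s['wrist_force'],s['ft_torque'])
E
```

```text
time_s: 5.82
tcp_pos: [568.9, -131.8, 194.6]
eef_rot: [-3.137, 0.175, -0.001]
wrist_force: [-0.3, 1.9, 1.1]
opening: 0.136
grip_force: 51.1
[ 568.887 -131.797  194.578] [  1.561  41.734 194.578] [-0.269  1.95   1.1  ] [ 0.364 -0.007 -0.003]
```

```bash
python3 -m jog '[[[255,0,0,-0.2,0,0,0],[255,0,0,-0.2,0,0,0],[255,0,0,-0.1,0,0,0],[255,0,0,0,0,0,0]]]'
python3 -m jog '[[[255,0,-1,0,0,0,0],[255,0,-1.5,0,0,0,0],[255,0,-1.5,0,0,0,0],[255,0,-1,0,0,0,0],[255,0,0,0,0,0,0],[255,0,0,0,0,0,0]]]'
python3 - <<'E'
from h import *
s=robot.get_state();print(st(s['tcp_pos']),s['wrist_force'],s['ft_torque'])
E
```

```text
time_s: 6.32
tcp_pos: [568.6, -131.9, 199.2]
eef_rot: [-3.137, 0.176, 0.0]
wrist_force: [-0.1, 0.6, -1.7]
opening: 0.137
grip_force: 50.7
time_s: 7.08
tcp_pos: [574.2, -82.2, 199.3]
eef_rot: [3.137, -0.175, -0.0]
wrist_force: [-0.0, -0.2, -1.9]
opening: 0.136
grip_force: 50.7
[  1.362  91.646 199.314] [-0.037 -0.159 -1.903] [-0.021 -0.004  0.024]
```

```bash
python3 -m jog '[[[255,0,0,0.2,0,0,0],[255,0,0,0.2,0,0,0],[255,0,0,0,0,0,0]]]'|grep -E 'pos|wrist_f'
for i in 1; do python3 -m jog '[[[255,0,0,0.1,0,0,0],[255,0,0,0,0,0,0]]]'|grep -E 'pos|wrist_f'; python3 -m jog '[[[255,0,0,0.1,0,0,0],[255,0,0,0,0,0,0]]]'|grep -E 'pos|wrist_f'; python3 -m jog '[[[255,0,0,0.1,0,0,0],[255,0,0,0,0,0,0]]]'|grep -E 'pos|wrist_f'; done
```

```text
tcp_pos: [574.0, -82.4, 195.0]
wrist_force: [-0.4, 0.1, -1.8]
tcp_pos: [574.2, -82.2, 194.2]
wrist_force: [0.4, -0.4, -1.7]
tcp_pos: [574.4, -82.2, 193.7]
wrist_force: [-1.2, 0.3, 0.7]
tcp_pos: [574.5, -82.2, 193.4]
wrist_force: [-1.7, 0.9, 5.0]
```

```bash
python3 -m jog '[[[255,0,0,-0.25,0,0,0],[255,0,-0.6,0,0,0,0],[255,0,-0.6,0,0,0,0],[255,0,0,0,0,0,0],[255,0,0,0,0,0,0]]]'|grep -E 'pos|wrist_f'
for i in 1; do python3 -m jog '[[[255,0,0,0.1,0,0,0],[255,0,0,0,0,0,0]]]'|grep -E 'pos|wrist_f'; python3 -m jog '[[[255,0,0,0.1,0,0,0],[255,0,0,0,0,0,0]]]'|grep -E 'pos|wrist_f';python3 -m jog '[[[255,0,0,0.05,0,0,0],[255,0,0,0,0,0,0]]]'|grep -E 'pos|wrist_f'; done
```

```text
tcp_pos: [575.5, -70.1, 194.6]
wrist_force: [0.4, -0.4, -2.1]
tcp_pos: [575.5, -70.4, 193.7]
wrist_force: [-0.9, -0.0, -2.2]
tcp_pos: [575.7, -70.4, 193.2]
wrist_force: [-1.2, 0.1, -0.3]
tcp_pos: [575.7, -70.4, 193.1]
wrist_force: [-2.4, -0.3, 3.6]
```

```bash
cat > hook.py <<'E'
from h import *
L=35.65
def hookpts(th,n=24):
    d=lambda a:np.array([np.cos(a),np.sin(a)])
    B=np.array([60,165])+55*d(th); b=th+np.radians(35); N=B+42*d(b); nb=d(b+np.pi/2)
    T=B+22*d(b)+10*nb
    ph=np.linspace(0,2*np.pi,n,endpoint=False);C=np.c_[np.cos(ph),np.sin(ph)]
    out=[]
    for A,E,r in(([0,165],[60,165],4),([60,165],B,4),(B,N,4),(T,N+0*nb,2),([60,165],[60.1,165],5)):
        A,E=np.array(A,float),np.array(E,float)
        for s in np.linspace(0,1,max(2,int(np.linalg.norm(E-A)*4))): out.append(A+(E-A)*s+C*r)
    return np.vstack(out),B,d(b),nb
def margins(c,t,H):
    u=np.array([-np.sin(t),np.cos(t)]);a=np.array([np.cos(t),np.sin(t)])
    D=H-c;m=np.abs(D@a)<6;v=D[m]@u
    return 9.75-v.max(),v.min()+9.75   # top gap, bottom gap
E
python3 - <<'E'
from hook import *
H,B,a,nb=hookpts(-.05);b=.611-.05;print(B,b)
for s,t in((-11,0),(-8,0),(-5,.0),(-5,.15),(-2,.15),(-2,.3),(0,.3),(2,.3),(2,.4),(5,.4),(5,.5),(8,.5),(8,b),(11,b),(13,b),(20,b),(30,b),(42,b),(50,b)):
    p=B+(a if s>0 else np.array([np.cos(.05),-np.sin(.05)]))*s
    tg,bg=margins(p,t,H);u=np.array([-np.sin(t),np.cos(t)])
    c=p+u*(bg*-1+tg)/-2 if 0 else p+u*((bg-tg)/-2)
    tg,bg=margins(c,t,H)
    tcp=c+L*u
    e=[min(margins(c,t,hookpts(th)[0])) for th in(-.08,-.02)]
    print(s,t,'eye',c.round(1),'gap',round(tg,2),round(bg,2),np.round(e,2),'tcp',tcp.round(1))
E
```

```text
[114.931 162.251] 0.5609999999999999
-11 0 eye [103.9 162.8] gap 5.46 5.45 [3.95 4.32] tcp [103.9 198.5]
-8 0 eye [106.9 162.7] gap 5.46 5.45 [3.86 4.23] tcp [106.9 198.3]
-5 0.0 eye [109.9 162.1] gap 4.23 5.92 [4.28 2.49] tcp [109.9 197.7]
-5 0.15 eye [110.  162.4] gap 4.35 4.93 [3.31 3.02] tcp [104.6 197.6]
-2 0.15 eye [113.  161.7] gap 3.46 6.02 [4.4  1.79] tcp [107.7 197. ]
-2 0.3 eye [113.2 161.5] gap 2.48 5.93 [3.94 1.02] tcp [102.7 195.6]
0 0.3 eye [115.3 161.1] gap 2.14 6.96 [3.66 0.63] tcp [104.8 195.2]
2 0.3 eye [116.8 162.7] gap 3.41 5.85 [4.31 1.73] tcp [106.3 196.8]
2 0.4 eye [117.  162.5] gap 2.92 6.31 [4.58 1.26] tcp [103.1 195.4]
5 0.4 eye [119.2 164.8] gap 4.65 5.09 [3.62 2.91] tcp [105.3 197.6]
5 0.5 eye [119.3 164.6] gap 4.53 5.75 [4.36 2.69] tcp [102.2 195.9]
8 0.5 eye [121.7 166.5] gap 5.39 5.39 [3.96 3.63] tcp [104.6 197.8]
8 0.5609999999999999 eye [121.7 166.5] gap 5.75 5.75 [3.96 4.  ] tcp [102.7 196.7]
11 0.5609999999999999 eye [124.2 168.1] gap 5.75 5.75 [3.87 3.92] tcp [105.3 198.3]
13 0.5609999999999999 eye [125.9 169.2] gap 5.75 5.75 [3.81 3.86] tcp [107.  199.4]
20 0.5609999999999999 eye [134.  169.5] gap -6.25 9.75 [-4.25 -8.27] tcp [115.  199.7]
30 0.5609999999999999 eye [142.2 175.2] gap -4.94 9.32 [-2.54 -7.32] tcp [123.3 205.4]
42 0.5609999999999999 eye [150.8 184.1] gap 3.92 6.36 [3.77 1.19] tcp [131.9 214.3]
50 0.5609999999999999 eye [157.4 188.7] gap 6.13 7.05 [5.25 3.07] tcp [138.4 218.8]
```

```bash
cat >> hook.py <<'E'
def plan(th,seq):
    H,B,a,nb=hookpts(th);out=[]
    for s,t in seq:
        p=B+(a if s>0 else np.array([np.cos(th),np.sin(th)]))*s;u=np.array([-np.sin(t),np.cos(t)])
        for _ in range(3):
            tg,bg=margins(p,t,H); p=p+u*(bg-tg)/2
        e=[min(margins(p,t,hookpts(q)[0])) for q in(th-.03,th+.03)]
        out.append((t,p,p+L*u));print(s,round(t,2),'eye',p.round(1),'gap',round(min(margins(p,t,H)),2),np.round(e,2),'tcp',(p+L*u).round(1))
    return out
def moves(P,cur):  # cur=(tcp yz, tilt); rows tool axes y,z cm and ax
    q,t0=np.array(cur[0]),cur[1]
    for t,p,c in P:
        d=c-q; y=np.array([np.cos(t0),np.sin(t0)]);z=np.array([np.sin(t0),-np.cos(t0)])
        print([255,0,round(-(d@y)/10,2),round(d@z/10,2),round(t-t0,3),0,0]);q,t0=c,t
E
python3 - <<'E'
from hook import *
b=.561
P=plan(-.05,((-8,0),(-4,.1),(-1,.2),(1,.28),(3,.35),(5,.42),(7,.5),(9,b),(11,b),(13,b),(16,b),(18,b),(20,b),(30,b),(42,b),(55,b)))
s=robot.get_state();print(st(s['tcp_pos']),s['wrist_force'])
moves(P[:9],((104,193.6),0))
E
```

```text
-8 0 eye [106.9 162.6] gap 5.46 [3.87 4.22] tcp [106.9 198.3]
-4 0.1 eye [110.9 162.6] gap 5.0 [3.37 3.45] tcp [107.4 198.1]
-1 0.2 eye [113.8 163.1] gap 4.7 [3.1 3. ] tcp [106.7 198. ]
1 0.28 eye [115.6 163.5] gap 4.69 [3.13 3.04] tcp [105.7 197.8]
3 0.35 eye [117.3 164.2] gap 4.78 [3.27 3.09] tcp [105.1 197.7]
5 0.42 eye [119.1 165. ] gap 4.97 [3.51 3.28] tcp [104.6 197.6]
7 0.5 eye [120.9 166. ] gap 5.39 [4.   3.65] tcp [103.8 197.3]
9 0.56 eye [122.6 167. ] gap 5.75 [3.93 3.97] tcp [103.6 197.2]
11 0.56 eye [124.2 168.1] gap 5.75 [3.87 3.92] tcp [105.3 198.3]
13 0.56 eye [125.9 169.2] gap 5.75 [3.81 3.86] tcp [107.  199.4]
16 0.56 eye [126.4 174.1] gap 1.78 [-0.25 -0.06] tcp [107.4 204.3]
18 0.56 eye [128.  175.2] gap 1.75 [-0.33 -0.27] tcp [109.1 205.4]
20 0.56 eye [129.7 176.3] gap 1.75 [-0.39 -0.27] tcp [110.8 206.5]
30 0.56 eye [138.4 181.2] gap 2.19 [-0.26 -0.19] tcp [119.5 211.4]
42 0.56 eye [150.2 185.1] gap 5.14 [2.55 2.41] tcp [131.2 215.3]Traceback (most recent call last):
  File "<stdin>", line 3, in <module>
  File "hook.py", line 22, in plan
    tg,bg=margins(p,t,H); p=p+u*(bg-tg)/2
          ~~~~~~~^^^^^^^
  File "hook.py", line 16, in margins
    return 9.75-v.max(),v.min()+9.75   # top gap, bottom gap
                ~~~~~^^
    return umr_maximum(a, axis, None, out, keepdims, initial, where)
ValueError: zero-size array to reduction operation maximum which has no identity
```

```bash
python3 - <<'E'
from hook import *
b=.561
P=plan(-.05,((-8,0),(-4,.1),(-1,.2),(1,.28),(3,.35),(5,.42),(7,.5),(9,b),(11,b)))
s=robot.get_state();print(st(s['tcp_pos']),s['wrist_force'])
moves(P,((103.6,192.3),0))
E
```

```text
-8 0 eye [106.9 162.6] gap 5.46 [3.87 4.22] tcp [106.9 198.3]
-4 0.1 eye [110.9 162.6] gap 5.0 [3.37 3.45] tcp [107.4 198.1]
-1 0.2 eye [113.8 163.1] gap 4.7 [3.1 3. ] tcp [106.7 198. ]
1 0.28 eye [115.6 163.5] gap 4.69 [3.13 3.04] tcp [105.7 197.8]
3 0.35 eye [117.3 164.2] gap 4.78 [3.27 3.09] tcp [105.1 197.7]
5 0.42 eye [119.1 165. ] gap 4.97 [3.51 3.28] tcp [104.6 197.6]
7 0.5 eye [120.9 166. ] gap 5.39 [4.   3.65] tcp [103.8 197.3]
9 0.56 eye [122.6 167. ] gap 5.75 [3.93 3.97] tcp [103.6 197.2]
11 0.56 eye [124.2 168.1] gap 5.75 [3.87 3.92] tcp [105.3 198.3]
[  1.539 103.55  193.057] [-2.379 -0.299  3.634]
[255, 0, np.float64(-0.33), np.float64(-0.6), 0, 0, 0]
[255, 0, np.float64(-0.04), np.float64(0.02), 0.1, 0, 0]
[255, 0, np.float64(0.07), np.float64(-0.0), 0.1, 0, 0]
[255, 0, np.float64(0.1), np.float64(0.0), 0.08, 0, 0]
[255, 0, np.float64(0.06), np.float64(-0.0), 0.07, 0, 0]
[255, 0, np.float64(0.05), np.float64(-0.01), 0.07, 0, 0]
[255, 0, np.float64(0.09), np.float64(-0.01), 0.08, 0, 0]
[255, 0, np.float64(0.02), np.float64(-0.01), 0.061, 0, 0]
[255, 0, np.float64(-0.2), np.float64(0.0), 0.0, 0, 0]
```

```bash
python3 -m jog '[[[255,0,0,-0.6,0,0,0],[255,0,-0.33,0,0,0,0],[255,0,-0.04,0.02,0.1,0,0],[255,0,0.07,0,0.1,0,0],[255,0,0,0,0,0,0],[255,0,0,0,0,0,0]]]'|grep -E 'pos|rot|wrist_f'
python3 - <<'E'
from hook import *
s=robot.get_state();r=R.from_rotvec(s['eef_rot']);print(st(s['tcp_pos']),s['wrist_force'],'tilt',S.T@r.as_matrix()[:,2])
E
```

```text
tcp_pos: [575.7, -67.3, 197.6]
eef_rot: [-2.939, 0.165, -0.015]
wrist_force: [-0.1, 1.2, -2.3]
[  1.195 106.631 197.6  ] [-0.145  1.208 -2.301] tilt [-0.001  0.197 -0.98 ]
```

```bash
python3 -m jog '[[[255,0,0.1,-0.03,0.08,0,0],[255,0,0.06,0,0.07,0,0],[255,0,0,0,0,0,0]]]'|grep -E 'pos|wrist_f'
python3 -m jog '[[[255,0,0.05,-0.01,0.07,0,0],[255,0,0.09,-0.01,0.08,0,0],[255,0,0,0,0,0,0]]]'|grep -E 'pos|wrist_f'
python3 -m jog '[[[255,0,0.02,-0.01,0.061,0,0],[255,0,-0.2,0,0,0,0],[255,0,0,0,0,0,0],[255,0,0,0,0,0,0]]]'|grep -E 'pos|wrist_f'
python3 - <<'E'
from hook import *
s=robot.get_state();r=R.from_rotvec(s['eef_rot']);print(st(s['tcp_pos']),s['wrist_force'],'tilt',S.T@r.as_matrix()[:,2],s['qpos'])
cv2.imwrite('pics/s2.png',cv2.resize(robot.capture('scene')[190:290,300:433,::-1],(798,600),interpolation=cv2.INTER_CUBIC))
E
```

```text
tcp_pos: [575.7, -69.3, 197.5]
wrist_force: [0.3, -0.8, -1.4]
tcp_pos: [575.4, -70.8, 196.9]
wrist_force: [0.6, -0.2, -1.4]
tcp_pos: [575.8, -68.1, 199.0]
wrist_force: [0.3, -0.3, -1.3]
[  1.334 105.756 198.968] [ 0.309 -0.308 -1.265] tilt [-0.     0.531 -0.847] [-0.16   0.404  0.049 -0.583 -1.298  1.805]
```

View pics/s2.png

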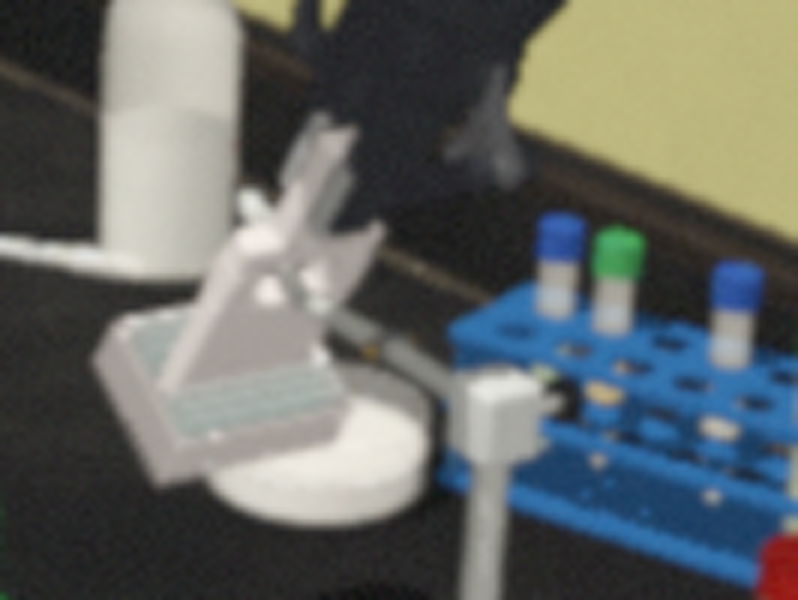

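The carrier is tilted square on the bent rod with no contact. Next I feel for the upper contact.

```bash
python3 -m jog '[[[255,0,0,-0.2,0,0,0],[255,0,0,-0.2,0,0,0],[255,0,0,0,0,0,0],[255,0,0,0,0,0,0]]]'|grep -E 'pos|wrist_f'
python3 -m jog '[[[255,0,0,-0.07,0,0,0],[255,0,0,0,0,0,0]]]'|grep -E 'pos|wrist_f'
python3 -m jog '[[[255,0,0,-0.07,0,0,0],[255,0,0,0,0,0,0]]]'|grep -E 'pos|wrist_f'
```

```text
tcp_pos: [575.5, -71.0, 202.1]
wrist_force: [-1.0, -0.6, -2.0]
tcp_pos: [575.5, -71.3, 202.7]
wrist_force: [-0.1, -0.5, -0.5]
tcp_pos: [575.4, -71.7, 203.3]
wrist_force: [0.3, -0.4, -2.2]
```

```bash
python3 -m jog '[[[255,0,0,-0.07,0,0,0],[255,0,0,0,0,0,0]]]'|grep -E 'pos|wrist_f'
python3 -m jog '[[[255,0,0,-0.07,0,0,0],[255,0,0,0,0,0,0]]]'|grep -E 'pos|wrist_f'
```

```text
tcp_pos: [575.4, -71.8, 203.5]
wrist_force: [1.1, 0.9, -4.0]
tcp_pos: [575.3, -71.9, 203.6]
wrist_force: [1.5, 3.1, -8.1]
```

```bash
python3 -m jog '[[[255,0,0,0.14,0,0,0],[255,0,0,0.14,0,0,0],[255,0,0,0,0,0,0],[255,0,0,0,0,0,0]]]'|grep -E 'pos|wrist_f'
python3 -m jog '[[[255,0,-0.3,0,0,0,0],[255,0,-0.3,0,0,0,0],[255,0,0,0,0,0,0]]]'|grep -E 'pos|wrist_f'
python3 -m jog '[[[255,0,-0.2,0,0,0,0],[255,0,-0.2,0,0,0,0],[255,0,0,0,0,0,0]]]'|grep -E 'pos|wrist_f'
```

```text
tcp_pos: [575.6, -71.2, 202.5]
wrist_force: [0.1, 0.2, -2.1]
tcp_pos: [576.2, -65.6, 205.6]
wrist_force: [0.8, 0.1, -0.9]
tcp_pos: [576.5, -62.4, 207.5]
wrist_force: [-0.0, 0.7, -1.6]
```

```bash
python3 -m jog '[[[255,0,-0.3,0,0,0,0],[255,0,-0.3,0,0,0,0],[255,0,0,0,0,0,0]]]'|grep -E 'pos|wrist_f'
python3 -m jog '[[[255,0,-0.3,0,0,0,0],[255,0,-0.3,0,0,0,0],[255,0,0,0,0,0,0]]]'|grep -E 'pos|wrist_f'
```

```text
tcp_pos: [577.1, -57.2, 210.8]
wrist_force: [-0.3, 0.4, -1.6]
tcp_pos: [577.7, -52.2, 214.0]
wrist_force: [0.3, 0.3, -1.9]
```

```bash
python3 -m jog '[[[255,0,-0.3,0,0,0,0],[255,0,-0.3,0,0,0,0],[255,0,-0.3,0,0,0,0],[255,0,0,0,0,0,0]]]'|grep -E 'pos|wrist_f'
python3 -m jog '[[[255,0,-0.4,0,0,0,0],[255,0,-0.4,0,0,0,0],[255,0,-0.5,0,0,0,0],[255,0,-0.8,0,0,0,0],[255,0,-0.8,0,0,0,0],[255,0,0,0,0,0,0]]]'|grep -E 'pos|wrist_f'
python3 - <<'E'
from hook import *
s=robot.get_state();r=R.from_rotvec(s['eef_rot']);p=st(s['tcp_pos']);print(p,s['time_s'],'eye',p+R.from_rotvec([.56,0,0]).apply([0,0,-35.65]))
# trough from top pic: fit floor/rim corners
c=robot.calibration('top');I=robot.capture('top');cv2.imwrite('pics/t2.png',I[:,:,::-1])
cv2.imwrite('pics/t2z.png',cv2.resize(I[230:300,180:255,::-1],(640,597),interpolation=cv2.INTER_CUBIC))
print(s['qpos'])
E
```

```text
tcp_pos: [578.5, -44.6, 218.8]
wrist_force: [-0.7, -0.0, -0.3]
tcp_pos: [581.4, -19.8, 234.6]
wrist_force: [0.3, -0.2, -2.5]
[  1.549 154.432 234.648] 16.375 eye [  1.549 173.369 204.443]
[-0.077  0.354  0.067 -0.583 -1.31   1.699]
```

View pics/t2z.png

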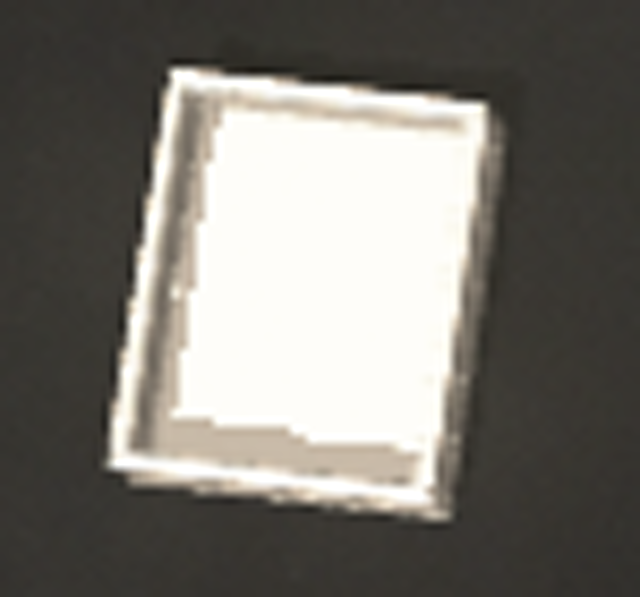

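The trough rim corners in this crop are at (172,70), (492,103), (440,500) and (110,465), and it is empty.

```bash
python3 - <<'E'
from hook import *
c=robot.calibration('top')
P=np.array([onplane(c,up(p,640/75,(180,230)),32)[:2] for p in((172,70),(492,103),(440,500),(110,465))])
print(P.round(1),[np.linalg.norm(P[i]-P[i-1]).round(1) for i in range(4)],P.mean(0))
ex=(P[0]+P[1]-P[2]-P[3]);ya=np.arctan2(ex[1],ex[0]);print('yaw trough x',ya,'yaw tool x',YA-np.pi/2)
T=P.mean(0)
b=.56
s=robot.get_state()
up_=toolrot(-1); 
rt=R.from_rotvec([0,0,ya-(YA-np.pi/2)])*up_
rows([(w([1.5,225,250]),toolrot(-1,b),3),(w([1.5,225,260]),up_,5),(np.r_[T,260],rt,4),(np.r_[T,4+116+30],rt,3)],s)
E
```

```text
[[566.4 264.5]
 [565.3 183.8]
 [466.4 185. ]
 [467.2 266.9]] [np.float64(99.3), np.float64(80.7), np.float64(98.9), np.float64(81.9)] [516.325 225.06 ]
yaw trough x -0.01826655317613276 yaw tool x -0.11129632679489654
[0.004, -2.279, 0.813, -0.0, -0.0, 0.0]
[0.003, -2.279, 0.813, -0.0, -0.0, 0.0]
[0.003, -2.28, 0.812, -0.0, -0.0, 0.0]
-- [589.2  50.3 250. ]
[-0.0, -0.106, -0.169, -0.112, 0.0, 0.0]
[-0.0, -0.087, -0.18, -0.112, 0.0, -0.0]
[-0.0, -0.066, -0.189, -0.112, -0.0, -0.0]
[-0.0, -0.044, -0.195, -0.112, 0.0, 0.0]
[-0.0, -0.022, -0.199, -0.112, 0.0, -0.0]
-- [589.2  50.3 260. ]
[-2.295, -4.139, -0.0, 0.0, 0.0, -0.023]
[-2.198, -4.191, -0.0, 0.0, 0.0, -0.023]
[-2.1, -4.241, -0.0, 0.0, 0.0, -0.023]
[-2.001, -4.289, -0.0, 0.0, 0.0, -0.023]
-- [516.3 225.1 260. ]
[0.0, 0.0, 3.667, -0.0, 0.0, 0.0]
[0.0, 0.0, 3.667, -0.0, 0.0, 0.0]
[0.0, 0.0, 3.667, -0.0, 0.0, 0.0]
-- [516.3 225.1 150. ]
```

```bash
python3 -m jog '[[[255,0,-2.2,0.3,0,0,0],[255,0,-2.4,1,0,0,0],[255,0,-2.2,1,0,0,0],[255,0,-0.1,-0.17,-0.112,0,0],[255,0,-0.09,-0.18,-0.112,0,0],[255,0,-0.07,-0.19,-0.112,0,0],[255,0,-0.04,-0.2,-0.112,0,0],[255,0,-0.02,-0.2,-0.112,0,0],[255,0,0,0,0,0,0],[255,0,0,0,0,0,0]]]'
python3 - <<'E'
from hook import *
s=robot.get_state();p=st(s['tcp_pos']);print('stand frame',p,R.from_rotvec(s['eef_rot']).as_matrix()[:,2])
T=np.array([516.3,225.1]);rt=R.from_rotvec([0,0,-.018-(YA-np.pi/2)])*toolrot(-1)
rows([(np.r_[T,250],rt,5)],s)
E
```

```text
time_s: 17.68
tcp_pos: [588.8, 48.9, 260.4]
eef_rot: [-3.134, 0.176, 0.001]
wrist_force: [0.1, -0.1, -1.7]
opening: 0.133
grip_force: 50.7
stand frame [  1.234 223.511 260.442] [-0.001  0.002 -1.   ]
[-1.834, -3.339, 0.218, -0.0, 0.0, -0.019]
[-1.771, -3.373, 0.216, -0.0, 0.0, -0.019]
[-1.707, -3.406, 0.214, -0.0, 0.0, -0.019]
[-1.643, -3.438, 0.213, -0.0, 0.0, -0.019]
[-1.578, -3.468, 0.211, -0.0, 0.0, -0.019]
-- [516.3 225.1 250. ]
```

```bash
python3 -m jog '[[[255,-1.83,-3.34,0,0,0,-0.019],[255,-1.77,-3.37,0,0,0,-0.019],[255,-1.7,-3.41,0.4,0,0,-0.019],[255,-1.64,-3.44,0.4,0,0,-0.019],[255,-1.58,-3.47,0.4,0,0,-0.019],[255,0,0,3,0,0,0],[255,0,0,3,0,0,0],[255,0,0,2,0,0,0],[255,0,0,0,0,0,0],[255,0,0,0,0,0,0]]]'
python3 - <<'E'
from hook import *
s=robot.get_state();print(s['tcp_pos'],R.from_rotvec(s['eef_rot']).as_matrix())
I=robot.capture('top')[:,:,::-1];J=robot.capture('scene')[:,:,::-1]
a=cv2.resize(I[225:305,170:260],(400,356),interpolation=cv2.INTER_CUBIC);b=cv2.resize(J[180:290,210:310],(392,431),interpolation=cv2.INTER_CUBIC)
o=np.zeros((431,792,3),np.uint8);o[:356,:400]=a;o[:,400:]=b;cv2.imwrite('pics/p3.png',o)
E
```

```text
time_s: 18.92
tcp_pos: [517.5, 225.0, 170.1]
eef_rot: [-3.139, 0.028, -0.003]
wrist_force: [-0.2, -0.3, -1.7]
opening: 0.131
grip_force: 50.7
[517.466 225.02  170.054] [[ 1.    -0.018  0.002]
 [-0.018 -1.     0.002]
 [ 0.002 -0.002 -1.   ]]
```

View pics/p3.png

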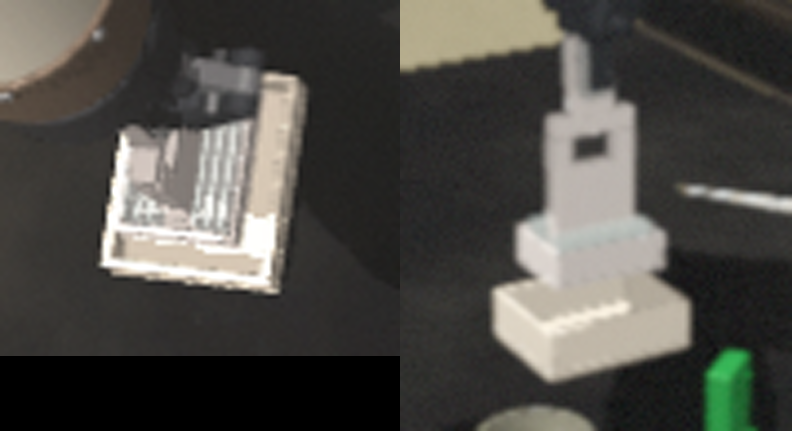

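The top view shows the foot above the trough (foot's front edge about (120,222)-(237,242) in the crop, right edge about (248,180)). The scene view shows it square above the opening.

```bash
python3 - <<'E'
from hook import *
c=robot.calibration('top')
for p in((118,226),(237,242),(180,234),(247,180)): print(onplane(c,up(p,4.444,(170,225)),78).round(1))
print(robot.get_state()['tcp_pos'])
E
python3 -m jog '[[[255,-0.08,0,1,0,0,0],[255,0,0,0.5,0,0,0],[255,0,0,0,0,0,0],[255,0,0,0,0,0,0]]]'
```

```text
[480.1 250.7  78. ]
[478.  195.9  78. ]
[479.2 222.1  78. ]
[506.4 194.7  78. ]
[517.392 225.313 170.336]
time_s: 19.52
tcp_pos: [515.9, 225.3, 154.0]
eef_rot: [-3.141, 0.026, -0.0]
wrist_force: [0.3, -1.1, -1.3]
opening: 0.131
grip_force: 50.7
```

```bash
python3 -m jog '[[[255,0,-0.1,0.5,0,0,0],[255,0,0,1,0,0,0],[255,0,0,0.5,0,0,0],[255,0,0,0,0,0,0]]]' | grep -E 'pos|wrist_f'
python3 -m jog '[[[255,0,0,0.5,0,0,0],[255,0,0,0.4,0,0,0],[255,0,0,0,0,0,0],[255,0,0,0,0,0,0]]]'| grep -E 'pos|wrist_f'
python3 -m jog '[[[255,0,0,0.15,0,0,0],[255,0,0,0.15,0,0,0],[255,0,0,0,0,0,0]]]'| grep -E 'pos|wrist_f'
```

```text
tcp_pos: [515.4, 225.9, 133.1]
wrist_force: [0.7, 0.7, -1.0]
tcp_pos: [515.8, 226.3, 125.0]
wrist_force: [0.8, 0.1, -1.7]
tcp_pos: [515.7, 226.1, 121.8]
wrist_force: [0.3, -0.0, -0.6]
```

```bash
python3 -m jog '[[[255,0,0,0.1,0,0,0],[255,0,0,0,0,0,0]]]' | grep -E 'pos|wrist_f'
python3 -m jog '[[[255,0,0,0.1,0,0,0],[255,0,0,0,0,0,0]]]'| grep -E 'pos|wrist_f'
```

```text
tcp_pos: [515.7, 226.2, 120.8]
wrist_force: [-0.5, 0.1, -1.2]
tcp_pos: [515.9, 226.3, 120.3]
wrist_force: [-0.6, -0.5, 0.6]
```

```bash
python3 -m jog '[[[255,0,0,0.05,0,0,0],[255,0,0,0,0,0,0]]]'| grep -E 'pos|wrist_f'
python3 -m jog '[[[220,0,0,0,0,0,0],[190,0,0,0,0,0,0],[150,0,0,0,0,0,0],[100,0,0,0,0,0,0],[60,0,0,0,0,0,0],[60,0,0,0,0,0,0],[60,0,0,0,0,0,0]]]'
python3 -m jog '[[[60,0,0,-1.5,0,0,0],[60,0,0,-3,0,0,0],[60,0,0,-4,0,0,0],[60,0,0,-5,0,0,0],[60,0,0,-3,0,0,0],[60,0,0,0,0,0,0],[60,0,0,0,0,0,0]]]'
python3 - <<'E'
from hook import *
s=robot.get_state();print(s['time_s'])
I=robot.capture('top')[:,:,::-1];J=robot.capture('scene')[:,:,::-1]
a=cv2.resize(I[225:305,170:260],(400,356),interpolation=cv2.INTER_CUBIC);b=cv2.resize(J[180:290,210:310],(392,431),interpolation=cv2.INTER_CUBIC)
o=np.zeros((431,792,3),np.uint8);o[:356,:400]=a;o[:,400:]=b;cv2.imwrite('pics/p4.png',o)
E
```

```text
tcp_pos: [515.9, 226.4, 120.3]
wrist_force: [-2.4, 1.1, 5.9]
time_s: 22.52
tcp_pos: [515.8, 226.2, 119.4]
eef_rot: [-3.141, 0.026, -0.0]
wrist_force: [0.6, 0.0, 0.4]
opening: 0.765
grip_force: 0.0
time_s: 23.4
tcp_pos: [515.3, 225.8, 284.4]
eef_rot: [-3.14, 0.027, 0.001]
wrist_force: [-0.6, -0.5, -0.7]
opening: 0.761
grip_force: 0.0
23.4
```

View pics/p4.png

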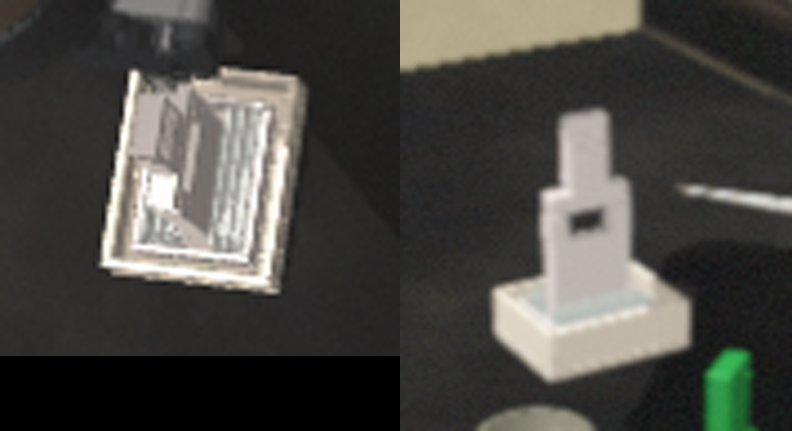

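The carrier stands upright and centred in the trough, with clear gaps on all sides, and the gripper is well above it.

```bash
python3 -c "
from workcell import robot
print(robot.sign_off())"
```

```text
the job is handed in; nothing more can be done
None
```

The carrier came off the hook over the barb without being forced (about 8 N at most read at the wrist), now stands upright in the trough, released, and the job was handed in at about 23 s of the 58 s allowed; no verdict came back.

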